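Draw the filter carton forward with the drag hook

TASK

Take the drag hook from the mat, hook its claw over the near lip of the carton that holds the two round oil filters and draw that carton forward through the rack until it bears on the sprung stop bar; keep it pulled against the bar with about 12 N (at least 8, never more than 16) for about a second. Then unhook it without pushing the carton back and stand the hook on the mat again. Never touch a carton with the gripper, and leave the other carton and everything else on the bench where they are.

Things in the scene. Friction and masses are not known exactly. Their poses are not given: they have to be found in the camera images.
- hook: Drag hook, 250 g, built like a bridge: stands upright on its claw plate and its pommel plate, 46 mm tall. Origin on the ground under the middle of the wooden handle; x points along the shaft to the claw, z up. Steel pommel: 10 mm thick, 50 mm wide, centred at x = -60, z 0 to 46. Steel shaft: 10 mm wide, z 30 to 38, from the handle to x = 205.
- grip (a point): Middle of the hook's wooden handle, the place to grip it, 34 mm above the hook's origin. The handle is 110 mm long (along the hook's x), 24 mm wide, 24 mm tall.
- claw (a point): Middle of the lower edge of the claw's inner face, which does the pulling: 200 mm ahead of the handle's middle, 34 mm below it. The claw is a flat plate 34 mm wide (y), 5 mm thick (hook x 200 to 205); 30 mm of it stand below the shaft.
- tote: Carton to move: open-topped, rigid brown cardboard, 150 mm long (x), 96 wide (y), 60 tall, walls 5, about 0.6 kg, loose on the rack's deck in either lane; friction varies. Two upright white round filters in its far half stand 83 mm above its underside. Origin: centre of the underside; x points into the rack, near wall at x = -75 to -70 mm; behind it 80 mm are free.
- lip (a point): Middle of the top edge of the near wall (lip) of the carton to move, 60 mm above its underside.
- spare: The other carton, same size and build, holding a stack of flat brake pads; stands in the other lane. To be left alone.
- rack: Low wire rack fixed on the bench, 300 mm deep (x, inwards from the mouth), 260 wide (y), plywood deck top 20 mm above the bench. Two lanes centred at y = +57.5 and -57.5 mm, 112 wide between rails 28 high. Wire roof from x = 8 mm inwards, underside 163 mm above the bench: no hand fits under it. Origin on the bench at the middle of the mouth.
- gate: Frame at the rack's mouth that carries the sprung steel stop bar: 232 mm wide, 48 to 70 mm above the bench, 8 mm thick. The bar's setting differs each time and is not in this pose: its inner face stands 0 to 15 mm deeper (x) than this origin, which lies 8 mm inside the mouth, so it must be seen or felt. Pulled on, the bar gives outwards on springs by 0.083 mm per newton, up to 6 mm.
- mat: Black rubber mat fixed on the bench, 340 mm long (x) by 110 mm wide (y), 3 mm thick; the hook stands on it, along it. Origin at the centre of its underside.
- bearing: Bystander: loose steel ring, 52 mm across, 18 mm tall.
- wrench: Bystander: spanner lying on the bench.
- spray: Bystander: spray can, 54 mm across, 190 mm tall.
- mug: Bystander: mug, 80 mm across, 90 mm tall.
- driver: Bystander: screwdriver lying on the bench.
- jar: Bystander: jar, 70 mm across, 80 mm tall.
There are look-alikes about, which are no part of the job. Leave any blue or green look-alike of the tote alone.

How it is judged:
By the outcome, as a careful person would: the job done as asked, in the order asked, and still so for the second after the job is handed in, with the robot touching nothing.
It also fails if it takes over 72 s, if anything falls off the work surface, if the arm or the gripper's body presses on something with over 40 N, if the wrist force passes 120 N, or if a joint passes its speed limit or range.

ROBOT

A 7-joint arm with a two-finger parallel gripper is mounted at the origin on the work surface. World frame = base frame: x ahead of the robot, y to its left, z up, the work surface at z = 0. Lengths are in m, angles in rad, forces in N, time in s.
With the tool pointing down it reaches from about 0.4 to 0.875 m from the base axis. Payload 6.5 kg.
Tool frame: the origin (TCP) lies midway between the tips of the shut fingers; the grasp point (between the pads) lies 19 mm behind it; y points along the fingers, z is the direction in which the jaws open and shut, and the axes are right-handed (so a half turn about y gives the same grasp; the last joint's range is limited). The gripper opens to 85 mm and grips with 20 to 120 N. Pads are 22 mm wide; open, the fingers measure 114 mm over their backs; the gripper's body (76 mm by 85 mm) begins 54 mm behind the grasp point. The pads swing forward as they close: fully open they stand 13 mm farther back than shut.
Start: joints at [1.206, 0.536, -0.004, 1.538, 0.003, 1.067, -0.071], TCP at [0.191, -0.621, 0.231] pointing down, gripper open.
Joint ranges: [-2.7, 2.7], [-0.37, 2.16], [-1.27, 1.26], [0.24, 2.4], [-1.31, 4.45], [0.19, 1.91], [-2.76, 2.76]. Speed limits (rad/s): [2.39, 2.39, 3.14, 3.14, 3.14, 3.14, 3.14].

INTERFACE

Orientations are given as a rotation vector (axis times angle).
In Python, from rig import env, camera gives the robot as it stands.
- The arm moves only by the shell command python3 -m crank 'ROWS' [FORCE]. ROWS is JSON, a list of rows, each a list of 3 entries, a list of its own where there are three numbers: the finger opening in cm, from 0 to 8.54, then the shift along the tool's x, y, z in cm, then the turn about the tool's y in rad. In form: [[grip, [dx, dy, dz], spin], ...]. A call has 1 to 12 rows; each row is the pose to reach, as a shift and turn from the pose commanded when the call began, along the tool's axes at that moment; what a row does not reach only later rows make up. A row lasts 1/8 s, in which the tool goes at most 62.5 mm and 10.7 degrees, less where a joint would pass 70% of its speed; a pose out of reach is approached as far as the arm can. A call with a gripper value outside its range is refused whole. The fingers move at their own pace and stop on an object; FORCE is the grip in N (left out, the last holds). Time passes only in rows, so rows that repeat a pose let the fingers close. It gives the time, the measured TCP pose, the force and the opening at its end, in the units of the state.
- env.observe(): the state, without advancing time (a new reading comes with each control period).
- camera(name): name is "scene" or "top" or "wrist"; returns a dict with "color" (400x640x3 uint8, red, green, blue), "fx", "fy", "cx", "cy" (pixels), "T" (4x4, takes a point from camera to world coordinates); the wrist camera has in their place "mount" (4x4, takes a point from camera to tool coordinates, whose origin is the TCP and whose axes are the tool frame's). Camera axes: x right, y down, z forward; pixel columns grow to the right and rows downward; lengths in m; the calibration is good to about 2 mm. The wrist camera is an equidistant fisheye: a pixel r from the principal point sees the ray r / f radians off the axis. A picture is of the moment at which its call begins: read the wrist's pose just before it. There is no depth.
- env.hand_in(): hands the job in, once; it reports no verdict.
The state is a dict: "time_s": time; "joint_positions": joint angles; "dq": joint speeds; "joint_torque": joint torques, N m; "tcp_pos": TCP position; "orientation": TCP orientation; "force": force on the tool from outside, world axes, zero at the start; "ft_torque": the same for the moment, N m; "gripper_width": opening from 0.0 (shut) to 1.0 (fully open).
Only numpy, scipy, OpenCV 4.12 (cv2) and the standard library are available. Lean on these libraries where they do the work, as an engineer would, in place of code of your own. Each camera call takes 0.05 s, during which the arm holds its last target.

## Working session

There is one attempt and no reset: what is moved stays moved. The work goes in short steps, Python scripts to look and compute and a shell command to move; the robot and the scene stay as the last step left them, time stands still between calls to the robot, and variables do not carry over. Pictures are saved under pics/ and viewed, and the job is handed in when it is done.

```bash
ls; mkdir -p pics; python3 - <<'E'
from rig import env,camera
import cv2
s=env.observe();print(s)
for n in("scene","top","wrist"):
    c=camera(n);cv2.imwrite(f"pics/{n}0.png",c["color"][:,:,::-1])
    print(n,{k:v for k,v in c.items() if k!="color"})
E
```

```text
pics
{'time_s': 0.0, 'joint_positions': array([ 1.20576088,  0.53716649, -0.00444474,  1.53887255,  0.00258899,
        1.06729476, -0.07117397]), 'dq': array([ 8.57020711e-04, -4.95001955e-04,  9.76418318e-05,  1.92068454e-04,
       -1.11673337e-03,  1.00436902e-03, -1.69235123e-03]), 'joint_torque': array([ 7.71164559e-04, -5.83402133e+01,  1.04878530e+00, -2.59098977e+01,
        1.21995859e-02,  9.71893460e-03, -1.41216225e-05]), 'tcp_pos': array([ 0.19116794, -0.62059152,  0.23041304]), 'orientation': array([-0.31071622,  2.06252735, -2.05899445]), 'force': array([ 0.14109704,  0.21363886, -0.41413354]), 'ft_torque': array([ 0.01661775, -0.0148266 ,  0.0491473 ]), 'gripper_width': 0.9941505486120731}
scene {'fx': 441.29003656549094, 'fy': 441.29003656549094, 'cx': 309.93135969636666, 'cy': 200.99397457151028, 'T': array([[ 0.3929177 ,  0.74172277, -0.5435651 ,  1.17008673],
       [ 0.91947812, -0.30837241,  0.24385744, -0.32442762],
       [ 0.01325414, -0.59561211, -0.80316283,  1.05545946],
       [ 0.        ,  0.        ,  0.        ,  1.        ]])}
top {'fx': 393.5376078604149, 'fy': 393.5376078604149, 'cx': 318.17665749171914, 'cy': 200.89007892049082, 'T': array([[-0.0139063 , -0.99808817,  0.06022145,  0.40715249],
       [-0.99985512,  0.01447163,  0.00896139, -0.0364092 ],
       [-0.00981576, -0.06008811, -0.99814481,  1.39726511],
       [ 0.        ,  0.        ,  0.        ,  1.        ]])}
wrist {'fx': 309.70691628693146, 'fy': 309.70691628693146, 'cx': 317.1760519668672, 'cy': 202.8033505026536, 'mount': array([[ 8.66555726e-04,  9.47180274e-01,  3.20700449e-01,
        -8.21524423e-02],
       [ 1.24883324e-04, -3.20700669e-01,  9.47180587e-01,
        -1.42254455e-01],
       [ 9.99999617e-01, -7.80734624e-04, -3.96192022e-04,
         1.53854464e-03],
       [ 0.00000000e+00,  0.00000000e+00,  0.00000000e+00,
         1.00000000e+00]])}
```

View pics/scene0.png

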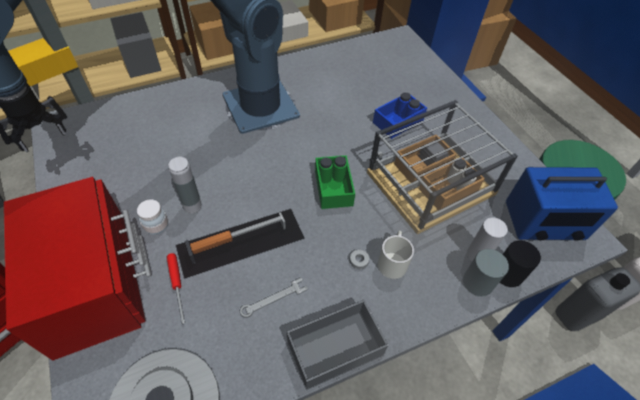

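View pics/top0.png

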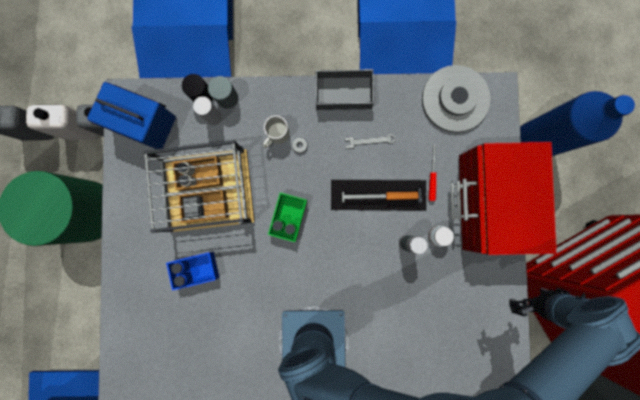

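View pics/wrist0.png

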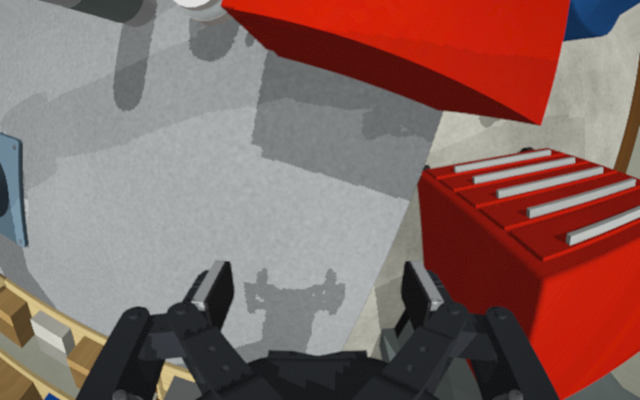

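```bash
cat > h.py <<'E'
import numpy as np,cv2
from rig import env,camera
from scipy.spatial.transform import Rotation as R
def ray(c,u,v,tcp=None):
    if "mount" in c:
        T=tcp@c["mount"]; d=np.array([u-c["cx"],v-c["cy"]]);r=np.hypot(*d);th=r/c["fx"]
        k=np.array([d[0]/r*np.sin(th),d[1]/r*np.sin(th),np.cos(th)])
    else:
        T=c["T"];k=np.array([(u-c["cx"])/c["fx"],(v-c["cy"])/c["fy"],1])
    return T[:3,3],T[:3,:3]@k
def at_z(c,u,v,z,tcp=None):
    o,d=ray(c,u,v,tcp);return o+d*(z-o[2])/d[2]
def proj(c,p,tcp=None):
    T=c["T"] if "T" in c else tcp@c["mount"]
    q=np.linalg.inv(T)@np.append(p,1)
    if "mount" in c:
        r=np.hypot(q[0],q[1]);th=np.arctan2(r,q[2]);return np.array([c["cx"]+c["fx"]*th*q[0]/r,c["cy"]+c["fx"]*th*q[1]/r])
    return np.array([c["cx"]+c["fx"]*q[0]/q[2],c["cy"]+c["fy"]*q[1]/q[2]])
def tcp():
    s=env.observe();T=np.eye(4);T[:3,:3]=R.from_rotvec(s["orientation"]).as_matrix();T[:3,3]=s["tcp_pos"];return T
def crop(img,x0,y0,w,h,k,name):
    cv2.imwrite(f"pics/{name}.png",cv2.resize(np.ascontiguousarray(img[y0:y0+h,x0:x0+w,::-1]),None,fx=k,fy=k,interpolation=cv2.INTER_CUBIC))
E
python3 - <<'E'
import cv2,numpy as np
t=cv2.imread("pics/top0.png");s=cv2.imread("pics/scene0.png")
def cr(i,x,y,w,h,k,n):cv2.imwrite(f"pics/{n}.png",cv2.resize(i[y:y+h,x:x+w],None,fx=k,fy=k,interpolation=cv2.INTER_CUBIC))
cr(t,140,135,130,110,6,"tr1");cr(t,320,170,130,50,6,"th1");cr(s,360,90,160,140,5,"sr1");cr(s,165,195,150,85,5,"sh1")
E
```

```text
(no output)
```

View pics/tr1.png

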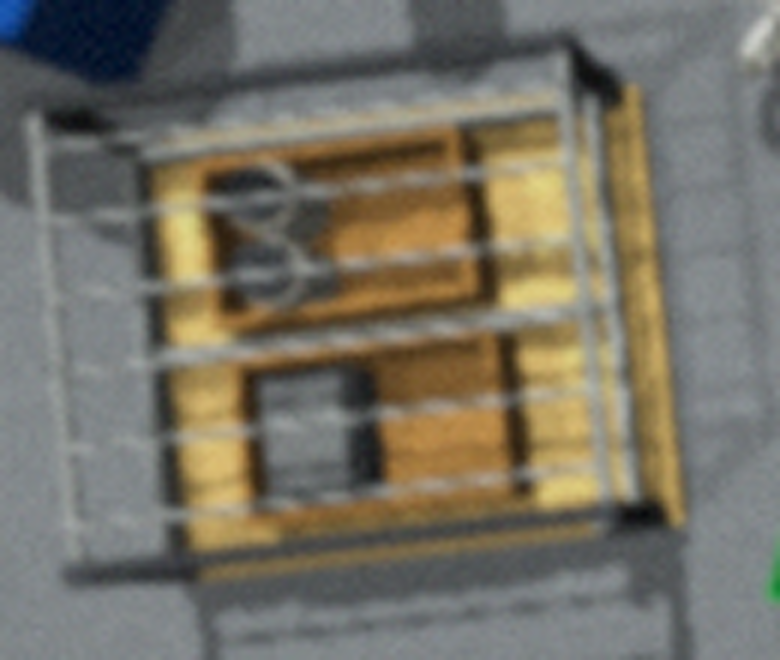

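View pics/th1.png

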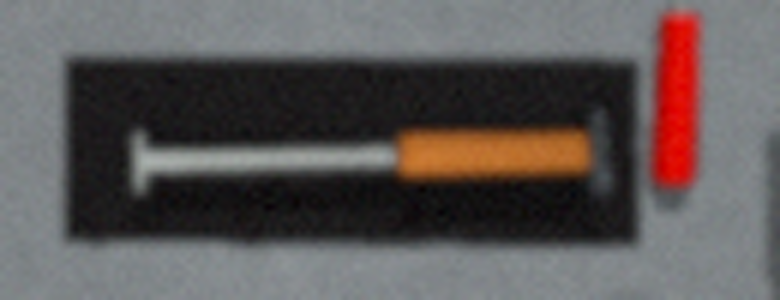

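View pics/sr1.png

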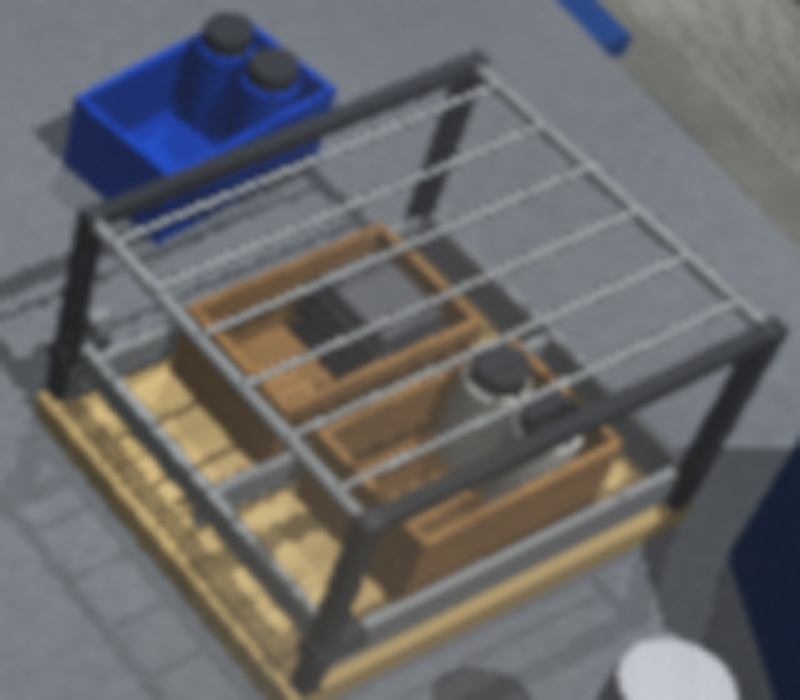

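View pics/sh1.png

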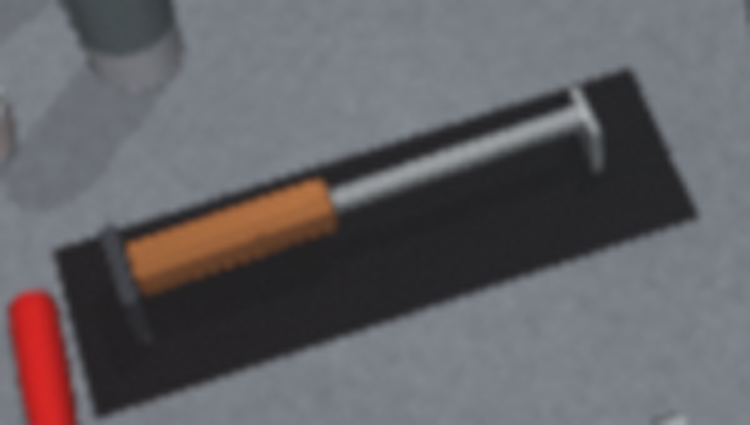

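```bash
python3 - <<'E'
from h import *
c=camera("top");s=camera("scene")
np.set_printoptions(precision=4,suppress=True)
P=lambda x,y,z,ox=0,oy=0:at_z(c,x/6+ox,y/6+oy,z)
print("handle ctr top",P(494,153,.049,320,170),"ends",P(398,153,.049,320,170),P(590,153,.049,320,170))
print("claw",P(140,160,.045,320,170))
a=P(635,85,.02,140,135);b=P(682,525,.02,140,135)
print("deck front",a,b,np.linalg.norm(a-b))
print("tote near lip ends",P(470,128,.08,140,135),P(492,300,.08,140,135))
print("far corners",P(203,165,.08,140,135),P(225,330,.08,140,135))
S=lambda x,y,z,ox,oy:at_z(s,x/5+ox,y/5+oy,z)
print("scene deck front",S(40,395,.02,360,90),S(295,698,.02,360,90))
print("scene tote near lip", S(315,430,.08,360,90),S(420,545,.08,360,90))
print("scene far right", S(620,438,.08,360,90))
print("scene handle ends top ",S(325,195,.049,165,195),S(130,250,.049,165,195),"claw bot mid",S(582,105,.049,165,195))
print("mat corners",[P(x,y,.003,320,170) for x,y in((68,60),(635,60),(68,238),(635,238))])
E
```

```text
handle ctr top [ 0.5028 -0.313   0.049 ] ends [ 0.5036 -0.2583  0.049 ] [ 0.502  -0.3677  0.049 ]
claw [ 0.502  -0.1111  0.045 ]
deck front [0.6774 0.2295 0.02  ] [0.4178 0.2028 0.02  ] 0.26102940455283824
tote near lip ends [0.6426 0.3113 0.08  ] [0.545  0.2987 0.08  ]
far corners [0.6239 0.4623 0.08  ] [0.5303 0.4491 0.08  ]
scene deck front [0.425  0.2043 0.02  ] [0.6781 0.2327 0.02  ]
scene tote near lip [0.5526 0.3083 0.08  ] [0.6464 0.3181 0.08  ]
scene far right [0.6254 0.4684 0.08  ]
scene handle ends top  [ 0.508  -0.2602  0.049 ] [ 0.5014 -0.3648  0.049 ] claw bot mid [ 0.5062 -0.1121  0.049 ]
mat corners [array([ 0.5651, -0.0718,  0.003 ]), array([ 0.56  , -0.4072,  0.003 ]), array([ 0.4594, -0.0701,  0.003 ]), array([ 0.4547, -0.404 ,  0.003 ])]
```

```bash
python3 - <<'E'
from h import *
np.set_printoptions(precision=4,suppress=True)
c=camera("top");s=camera("scene")
print(tcp())
crop(c["color"],240,100,90,150,4,"tm");crop(s["color"],310,140,120,150,4,"sm")
for n,u,v,z in(("mug",276,127,.09),("bearing",300,145,.018),("green tl",280,193,.06),("tr",307,200,.06),("br",296,242,.06),("bl",269,235,.06),("spray",417,244,.19),("jar",441,236,.08)):print(n,at_z(c,u,v,z))
E
```

```text
[[-0.9557 -0.0002  0.2945  0.1913]
 [-0.2945  0.0003 -0.9557 -0.6211]
 [ 0.0001 -1.     -0.0003  0.2311]
 [ 0.      0.      0.      1.    ]]
mug [0.7375 0.114  0.09  ]
bearing [0.6897 0.0376 0.018 ]
green tl [0.5167 0.1055 0.06  ]
tr [0.4914 0.0136 0.06  ]
br [0.3495 0.0526 0.06  ]
bl [0.3744 0.1439 0.06  ]
spray [ 0.3441 -0.3247  0.19  ]
jar [ 0.3638 -0.4314  0.08  ]
```

View pics/tm.png

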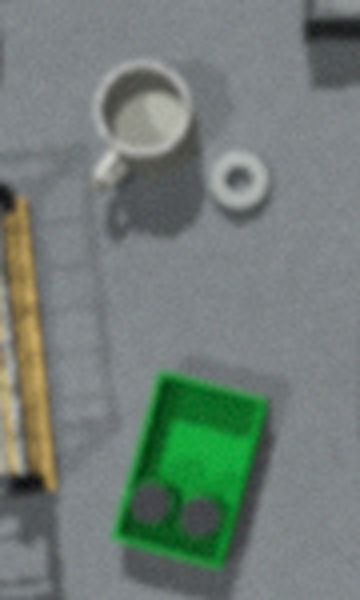

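View pics/sm.png

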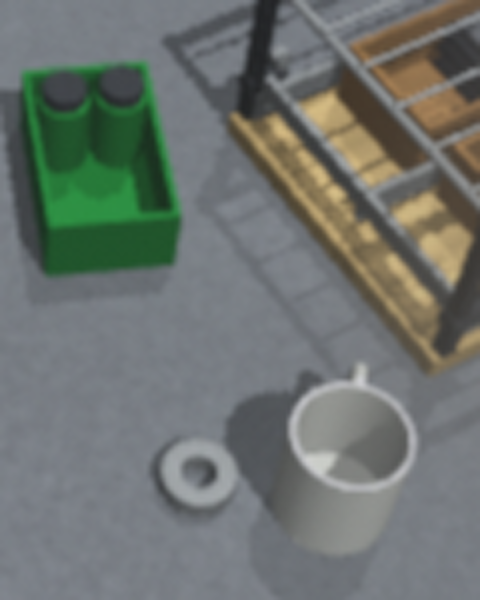

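```bash
python3 - <<'E'
from h import *
np.set_printoptions(precision=4,suppress=True)
c=camera("top");s=camera("scene")
for (a,b) in (((460,150),(143,320)),((474,254),(96,180)),((417,244),(178,163))):
    o1,d1=ray(c,*a);o2,d2=ray(s,*b)
    t=np.linalg.lstsq(np.c_[d1,-d2],o2-o1,rcond=None)[0];print(a,o1+d1*t[0],o2+d2*t[1])
E
```

```text
(460, 150) [ 0.6578 -0.5169  0.0452] [ 0.6573 -0.5194  0.046 ]
(474, 254) [ 0.3096 -0.5058  0.1656] [ 0.3051 -0.5349  0.1771]
(417, 244) [ 0.3442 -0.3243  0.1916] [ 0.3428 -0.3295  0.1929]
```

```bash
python3 -m crank '[[8.5,[-4,-5,-8],-0.15],[8.5,[-8.4,-7,-17.4],-0.3],[8.5,[-8.4,-7,-17.4],-0.4],[8.5,[-14,-7,-18],-0.6],[8.5,[-20,-7,-18.6],-0.8],[8.5,[-26,-7,-19.2],-0.95],[8.5,[-32,-6,-19.6],-1.1],[8.5,[-37,-3,-20.2],-1.27],[8.5,[-39,2,-20.2],-1.27],[8.5,[-39,6,-20.2],-1.27],[8.5,[-39,6,-20.2],-1.27],[8.5,[-39,6,-20.2],-1.27]]' 100; python3 - <<'E'
from h import *
T=tcp();c=camera("wrist");print(T);cv2.imwrite("pics/w1.png",c["color"][:,:,::-1]);np.save("T1.npy",T);print(env.observe()["joint_positions"])
E
```

```text
time_s: 1.95
tcp_pos: [0.5053, -0.3141, 0.173]
orientation: [-1.208, 1.209, -1.213]
force: [0.5, 0.5, 1.1]
gripper_width: 0.995
[[-0.00260712  0.00182558  0.99999494  0.50528423]
 [-0.99999583 -0.0012465  -0.00260485 -0.31410189]
 [ 0.00124174 -0.99999756  0.00182882  0.1729927 ]
 [ 0.          0.          0.          1.        ]]
[ 0.75957912  0.53897718 -0.38004925  1.72390191  0.24201994  0.92151792
  0.27908865]
```

View pics/w1.png

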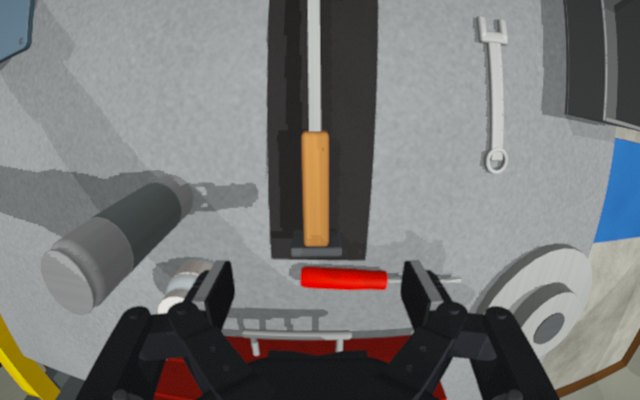

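```bash
python3 - <<'E'
from h import *
np.set_printoptions(precision=4,suppress=True)
T=np.load("T1.npy");c=camera("wrist")
for n,u,v,z in(("far end",315,132,.049),("near end",315.5,246,.049),("L",302,190,.049),("R",328.5,190,.049),("shaft top",315,3,.041),("shaft end by handle",315.5,125,.041)):print(n,at_z(c,u,v,z,T))
E
```

```text
far end [ 0.5038 -0.2594  0.049 ]
near end [ 0.5037 -0.3671  0.049 ]
L [ 0.4919 -0.3112  0.049 ]
R [ 0.5156 -0.3113  0.049 ]
shaft top [ 0.5042 -0.1428  0.041 ]
shaft end by handle [ 0.5042 -0.2539  0.041 ]
```

```bash
python3 -m crank '[[8.5,[-0.1,5,-0.1],0],[8.5,[-0.1,10,-0.1],0],[8.5,[-0.1,13.5,-0.1],0],[8.5,[-0.1,15.6,-0.1],0],[8.5,[-0.1,15.6,-0.1],0],[2,[-0.1,15.6,-0.1],0],[2,[-0.1,15.6,-0.1],0],[2,[-0.1,15.6,-0.1],0],[2,[-0.1,15.6,-0.1],0],[2,[-0.1,15.6,-0.1],0],[2,[-0.1,15.6,-0.1],0]]' 100; python3 - <<'E'
from h import *
c=camera("wrist");cv2.imwrite("pics/w2.png",c["color"][:,:,::-1]);print(env.observe())
E
```

```text
time_s: 3.42
tcp_pos: [0.5041, -0.3127, 0.0162]
orientation: [-1.208, 1.21, -1.212]
force: [-1.0, 0.6, 6.1]
gripper_width: 0.267
{'time_s': 3.475, 'joint_positions': array([ 0.69846018,  0.76245999, -0.30007729,  1.78987341,  0.3492331 ,
        0.64039607,  0.19243163]), 'dq': array([ 3.48346839e-04, -1.64508091e-03,  1.18162402e-03, -1.69817122e-04,
        1.82947400e-03,  1.33280476e-03, -6.78543266e-06]), 'joint_torque': array([-1.45978904e-01, -5.64208925e+01, -4.18374538e+00, -1.58791924e+01,
        2.84724083e-02, -3.96421971e-01, -5.91507414e-03]), 'tcp_pos': array([ 0.50410335, -0.31268298,  0.01622223]), 'orientation': array([-1.20814916,  1.20964255, -1.21173442]), 'force': array([-0.96810475,  0.03075038,  5.88294108]), 'ft_torque': array([ 0.06741374,  0.27484252, -0.02243457]), 'gripper_width': 0.265731405998823}
```

View pics/w2.png

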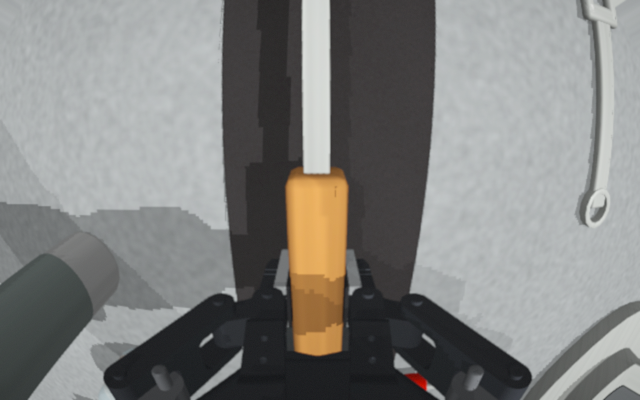

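```bash
python3 -m crank '[[2,[-0.1,-3,0],0],[2,[-0.1,-7,0],0],[2,[-2,-9.4,1],0],[2,[-7,-9.4,3],-0.03],[2,[-12,-9.4,5.1],-0.06],[2,[-17,-9.4,7.2],-0.09],[2,[-22,-9.4,9.4],-0.11],[2,[-26.5,-9.4,11.4],-0.11],[2,[-29.9,-9.4,12.8],-0.11],[2,[-29.9,-9.4,12.8],-0.11],[2,[-29.9,-9.4,12.8],-0.11]]'; cat > look.py <<'E'
import sys
from h import *
n=sys.argv[1]
np.set_printoptions(precision=4,suppress=True)
s=env.observe();print(s["time_s"],s["tcp_pos"],s["orientation"],s["force"],s["gripper_width"]);T=tcp();print(T[:3,0],T[:3,2])
a=camera("top")["color"];b=camera("scene")["color"]
cv2.imwrite(f"pics/{n}_tf.png",a[:,:,::-1]);cv2.imwrite(f"pics/{n}_sf.png",b[:,:,::-1])
crop(a,140,135,130,100,6,n+"t");crop(b,340,90,150,120,5,n+"s")
E
python3 look.py a
```

```text
time_s: 4.85
tcp_pos: [0.6315, -0.0145, 0.1088]
orientation: [-1.26, 1.13, -1.129]
force: [0.1, -1.6, -2.4]
gripper_width: 0.268
4.85 [ 0.6315 -0.0145  0.1088] [-1.2599  1.1301 -1.1295] [ 0.0879 -1.5534 -2.4151] 0.26752844413935134
[ 0.1075 -0.9942  0.0008] [ 0.9942  0.1075 -0.0015]
```

View pics/a_tf.png

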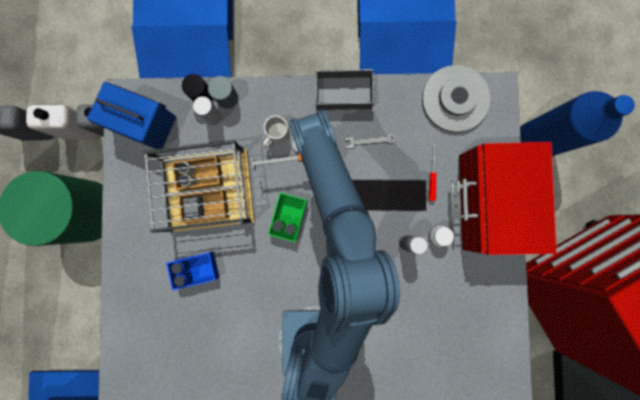

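View pics/a_sf.png

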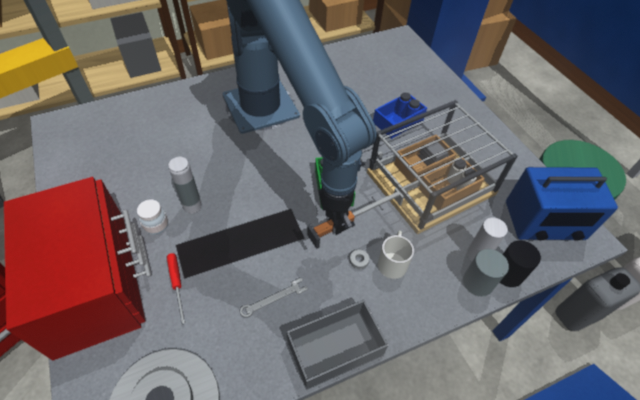

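View pics/at.png

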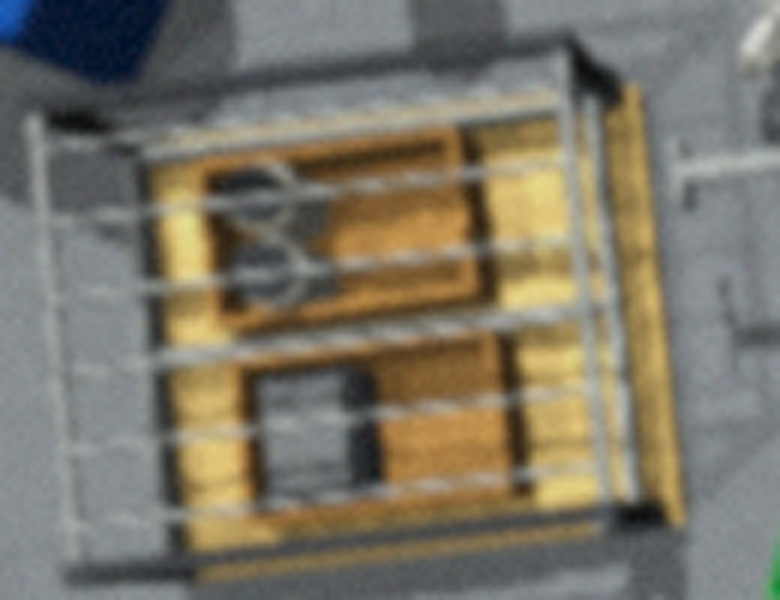

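View pics/as.png

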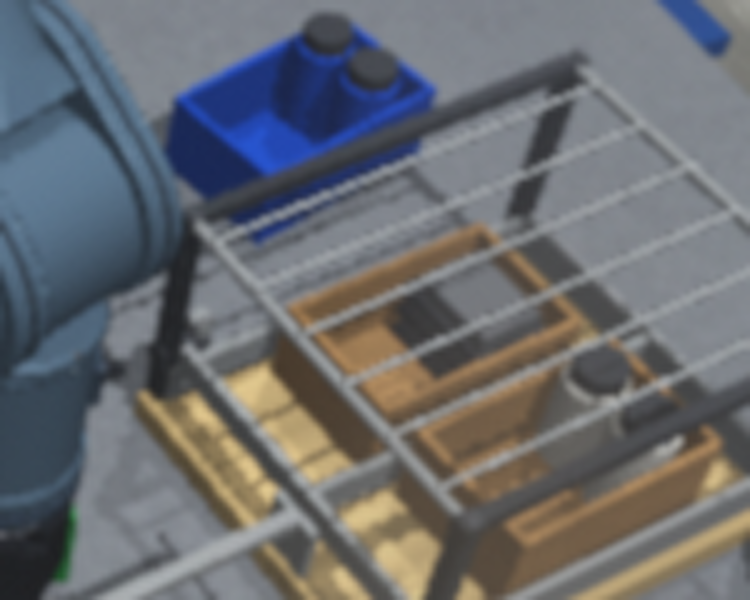

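```bash
python3 - <<'E'
from h import *
np.set_printoptions(precision=4,suppress=True)
c=camera("top");s=camera("scene")
T=tcp();H=T@np.array([0,0,0,1.]);
o=T[:3,3]-[0,0,.0132]; hx=-T[:3,0]
for d in(.2,.205):
  p=o+hx*d+[0,0,.038];print("top crop pred of claw",(proj(c,p)-[140,135])*6, "scene crop",(proj(s,p)-[340,90])*5)
for z in (.038,.008):
  p=o+hx*.205+[0,0,z];print((proj(c,p)-[140,135])*6,(proj(s,p)-[340,90])*5)
E
```

```text
top crop pred of claw [679.4181 165.8083] scene crop [293.7329 512.1003]
top crop pred of claw [670.233  166.9227] scene crop [301.3932 508.5272]
[670.233  166.9227] [301.3932 508.5272]
[679.915  175.4237] [291.541  542.4888]
```

```bash
python3 -m crank '[[2,[-2,0,0],0],[2,[-5,0,0],0],[2,[-8,0,0],0],[2,[-11,0,0],0],[2,[-13.5,0,0],0],[2,[-14.8,0,0],0],[2,[-14.8,0,0],0],[2,[-14.8,0,0],0]]'; python3 look.py b
```

```text
time_s: 6.05
tcp_pos: [0.6164, 0.132, 0.1091]
orientation: [-1.259, 1.13, -1.131]
force: [-0.4, -0.8, -1.8]
gripper_width: 0.269
6.05 [0.6164 0.132  0.1091] [-1.2587  1.1299 -1.1312] [-0.3565 -0.7893 -1.7569] 0.2689877549890168
[ 0.1063 -0.9943  0.0012] [ 0.9943  0.1063 -0.0002]
```

View pics/bt.png

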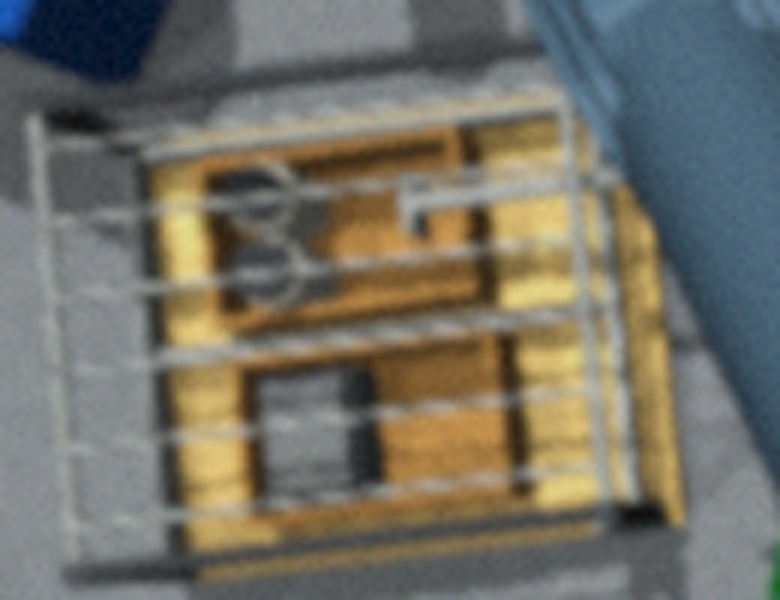

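View pics/bs.png

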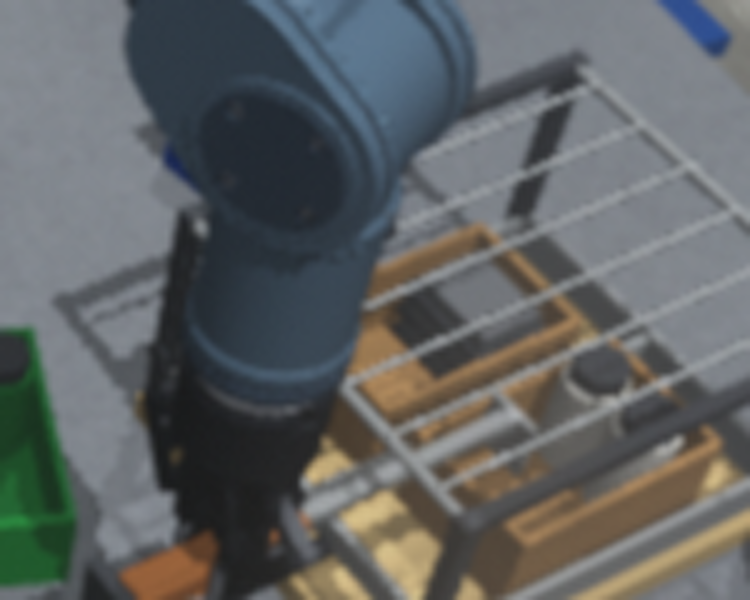

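```bash
python3 -m crank '[[2,[0,1,0],0],[2,[0,2.2,0],0],[2,[0,3.3,0],0],[2,[0,3.8,0],0],[2,[0,3.8,0],0],[2,[0,3.8,0],0]]'; python3 look.py c;python3 look.py c
```

```text
time_s: 6.9
tcp_pos: [0.6165, 0.1337, 0.0716]
orientation: [-1.258, 1.129, -1.129]
force: [0.2, -0.2, -1.6]
gripper_width: 0.264
6.9 [0.6165 0.1337 0.0716] [-1.2578  1.1289 -1.1294] [ 0.1536 -0.2265 -1.6247] 0.26365059317561806
[ 0.1078 -0.9942 -0.0001] [0.9942 0.1078 0.0006]
7.0 [0.6166 0.1337 0.0717] [-1.2577  1.1287 -1.1295] [ 0.3907 -0.2808 -1.3256] 0.2652149208807898
[ 0.1078 -0.9942 -0.0001] [0.9942 0.1078 0.0008]
```

View pics/cs.png

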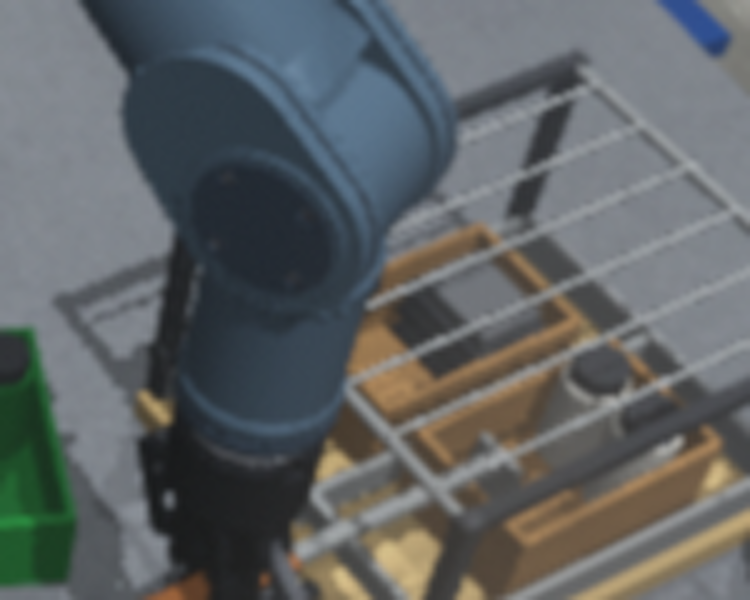

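View pics/ct.png

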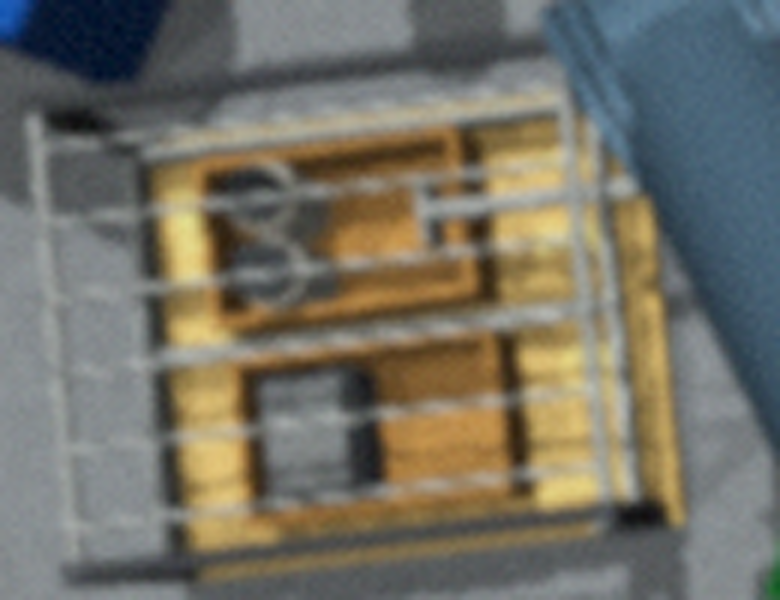

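```bash
python3 -m crank '[[2,[0.4,0,0],0],[2,[0.8,0,0],0],[2,[1.2,0,0],0],[2,[1.6,0,0],0],[2,[2,0,0],0],[2,[2.4,0,0],0],[2,[2.8,0,0],0],[2,[3.2,0,0],0]]'; python3 look.py d
```

```text
time_s: 8.1
tcp_pos: [0.6197, 0.1016, 0.0713]
orientation: [-1.258, 1.129, -1.129]
force: [-0.6, 3.5, -3.0]
gripper_width: 0.267
8.1 [0.6197 0.1016 0.0713] [-1.2582  1.1292 -1.1291] [-0.6224  3.466  -2.9837] 0.26696163836047093
[ 0.1079 -0.9942 -0.0002] [0.9942 0.1079 0.0001]
```

View pics/dt.png

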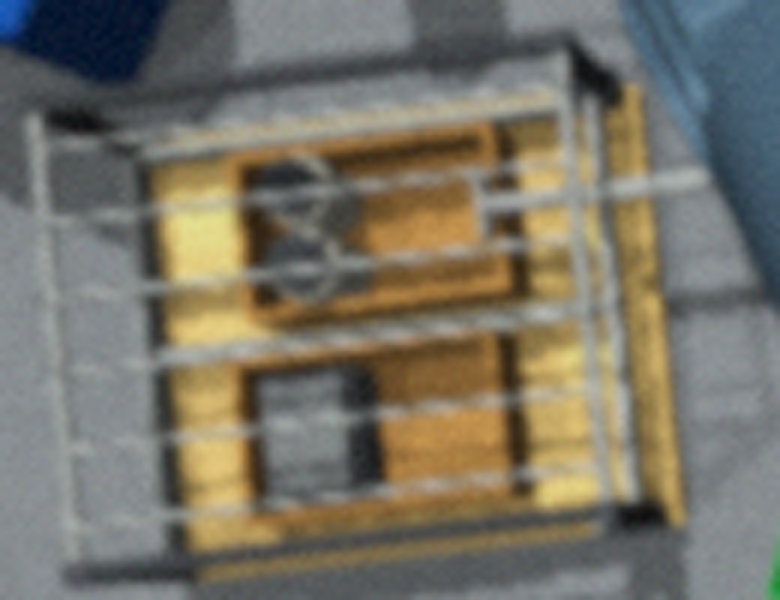

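```bash
python3 -m crank '[[2,[0.5,0,0],0],[2,[1,0,0],0],[2,[1.5,0,0],0],[2,[2,0,0],0],[2,[2.5,0,0],0],[2,[3,0,0],0],[2,[3.5,0,0],0],[2,[4,0,0],0],[2,[4.3,0,0],0]]'; python3 look.py e
```

```text
time_s: 9.32
tcp_pos: [0.6243, 0.0585, 0.0712]
orientation: [-1.258, 1.129, -1.13]
force: [-0.5, 4.1, -2.9]
gripper_width: 0.266
9.325 [0.6243 0.0585 0.0712] [-1.2584  1.1295 -1.1296] [-0.5123  4.1357 -2.8674] 0.26583527886625014
[ 0.1075 -0.9942  0.0002] [ 0.9942  0.1075 -0.0001]
```

View pics/et.png

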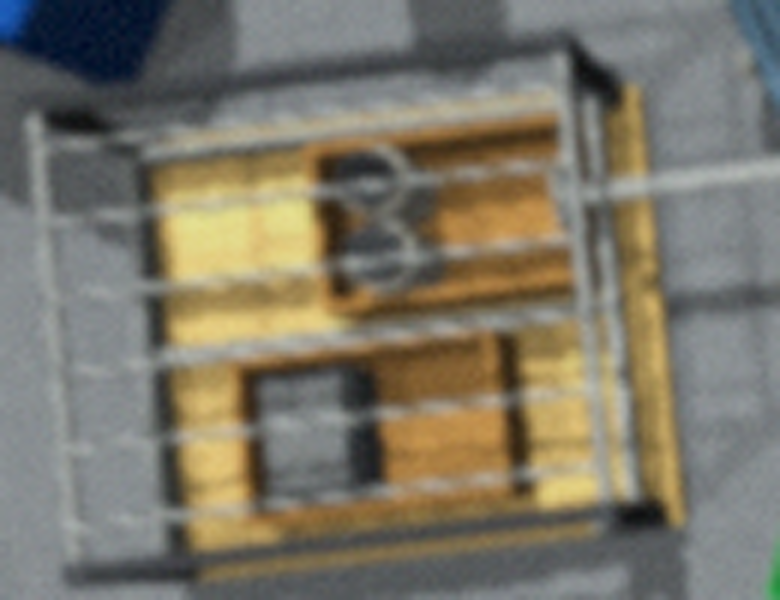

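View pics/es.png

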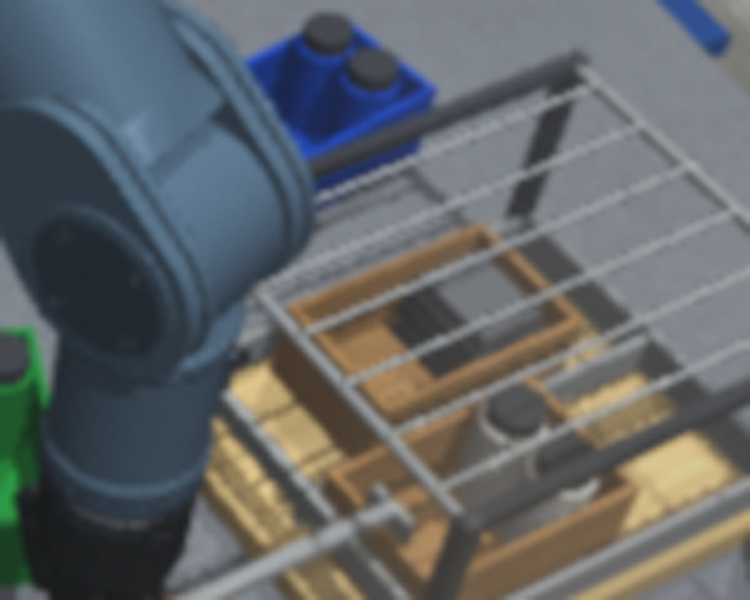

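```bash
python3 -m crank '[[2,[0.1,0,0],0],[2,[0.2,0,0],0],[2,[0.3,0,0],0],[2,[0.4,0,0],0],[2,[0.5,0,0],0],[2,[0.6,0,0],0],[2,[0.7,0,0],0]]'; for i in 1; do :; done; python3 -m crank '[[2,[0.05,0,0],0],[2,[0.1,0,0],0]]'
```

```text
time_s: 10.3
tcp_pos: [0.625, 0.052, 0.0712]
orientation: [-1.258, 1.129, -1.129]
force: [-0.2, 3.3, -3.1]
gripper_width: 0.265
time_s: 10.55
tcp_pos: [0.6251, 0.0517, 0.0713]
orientation: [-1.258, 1.129, -1.128]
force: [-0.6, 5.7, -3.5]
gripper_width: 0.268
```

```bash
python3 -m crank '[[2,[0.05,0,0],0],[2,[0.05,0,0],0]]';python3 -m crank '[[2,[0.05,0,0],0],[2,[0.05,0,0],0]]'
```

```text
time_s: 10.8
tcp_pos: [0.6251, 0.0516, 0.0712]
orientation: [-1.258, 1.129, -1.128]
force: [0.1, 6.1, -3.1]
gripper_width: 0.268
time_s: 11.05
tcp_pos: [0.6251, 0.0515, 0.0712]
orientation: [-1.257, 1.13, -1.127]
force: [-1.4, 7.0, -3.3]
gripper_width: 0.266
```

```bash
python3 -m crank '[[2,[0.05,0,0],0],[2,[0.1,0,0],0]]';python3 -m crank '[[2,[0.05,0,0],0],[2,[0.1,0,0],0]]'; python3 look.py f
```

```text
time_s: 11.3
tcp_pos: [0.6251, 0.0513, 0.0712]
orientation: [-1.257, 1.13, -1.126]
force: [-0.5, 9.2, -4.6]
gripper_width: 0.267
time_s: 11.55
tcp_pos: [0.6251, 0.051, 0.0712]
orientation: [-1.256, 1.13, -1.126]
force: [-0.7, 10.0, -4.2]
gripper_width: 0.267
11.55 [0.6251 0.051  0.0712] [-1.2565  1.1298 -1.1257] [-0.6531  9.9651 -4.2069] 0.2670409888615383
[ 0.1093 -0.994  -0.0035] [0.994  0.1093 0.0002]
```

View pics/ft.png

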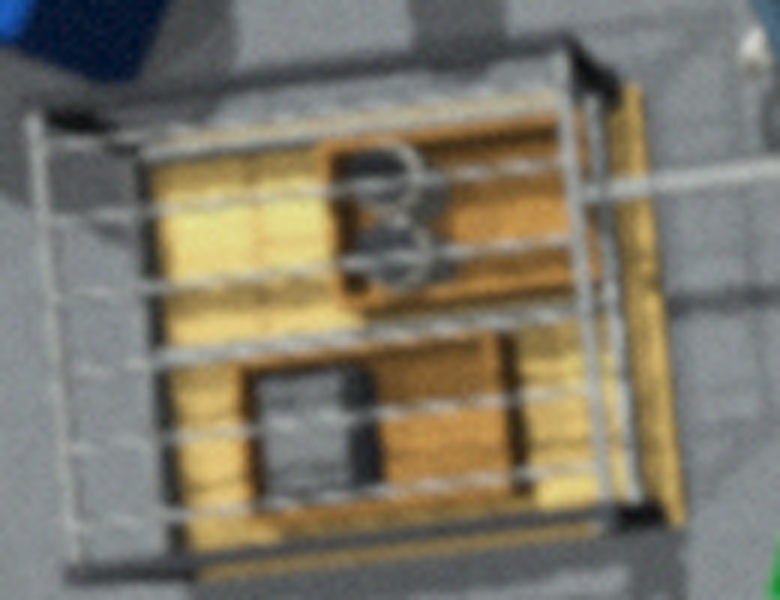

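View pics/fs.png

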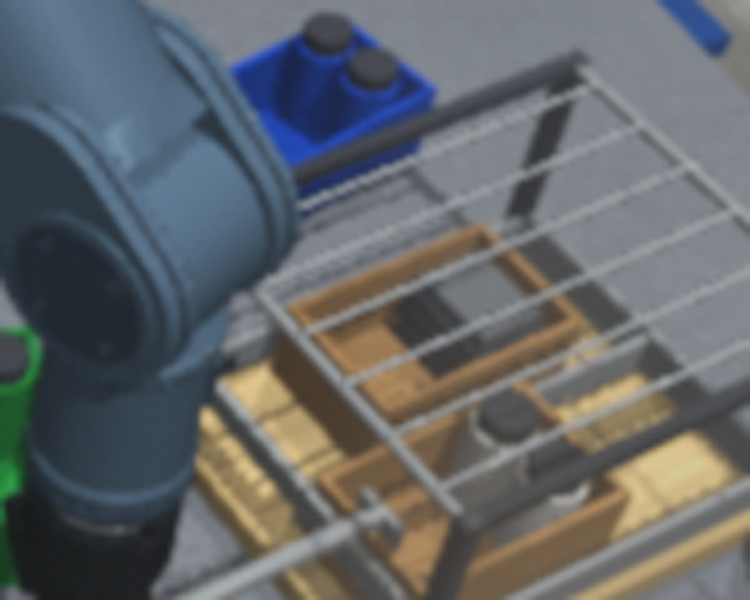

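```bash
python3 -m crank '[[2,[0.05,0,0],0],[2,[0.1,0,0],0]]';python3 -m crank '[[2,[0,0,0],0]]'; python3 -m crank '[[2,[0.05,0,0],0],[2,[0.05,0,0],0]]'
```

```text
time_s: 11.9
tcp_pos: [0.6251, 0.0508, 0.0712]
orientation: [-1.256, 1.13, -1.125]
force: [-1.5, 11.1, -4.6]
gripper_width: 0.267
time_s: 12.02
tcp_pos: [0.6251, 0.0508, 0.0712]
orientation: [-1.256, 1.13, -1.125]
force: [-0.9, 11.9, -4.8]
gripper_width: 0.262
time_s: 12.28
tcp_pos: [0.6251, 0.0507, 0.0711]
orientation: [-1.256, 1.13, -1.124]
force: [0.3, 11.6, -5.3]
gripper_width: 0.265
```

```bash
python3 -m crank '[[2,[0.05,0,0],0],[2,[0.1,0,0],0]]';python3 -m crank '[[2,[0,0,0],0]]'; python3 -m crank '[[2,[0.03,0,0],0],[2,[0.03,0,0],0]]'
```

```text
time_s: 12.52
tcp_pos: [0.6252, 0.0506, 0.0711]
orientation: [-1.255, 1.13, -1.123]
force: [-0.7, 13.7, -6.0]
gripper_width: 0.269
time_s: 12.65
tcp_pos: [0.6252, 0.0506, 0.0711]
orientation: [-1.255, 1.13, -1.123]
force: [-1.0, 13.0, -5.2]
gripper_width: 0.268
time_s: 12.9
tcp_pos: [0.6252, 0.0506, 0.0711]
orientation: [-1.255, 1.13, -1.123]
force: [-1.1, 13.3, -4.8]
gripper_width: 0.267
```

```bash
python3 -m crank '[[2,[0,0,0],0],[2,[0,0,0],0],[2,[0,0,0],0],[2,[0,0,0],0]]';python3 -m crank '[[2,[0,0,0],0],[2,[0,0,0],0],[2,[0,0,0],0],[2,[0,0,0],0]]'; python3 -m crank '[[2,[0,0,0],0],[2,[0,0,0],0],[2,[0,0,0],0]]'
```

```text
time_s: 13.4
tcp_pos: [0.6252, 0.0505, 0.0711]
orientation: [-1.255, 1.13, -1.123]
force: [-0.5, 13.4, -5.7]
gripper_width: 0.267
time_s: 13.9
tcp_pos: [0.6252, 0.0506, 0.0711]
orientation: [-1.255, 1.13, -1.123]
force: [-0.1, 13.5, -5.1]
gripper_width: 0.266
time_s: 14.28
tcp_pos: [0.6252, 0.0506, 0.0711]
orientation: [-1.255, 1.13, -1.123]
force: [-1.8, 13.9, -6.1]
gripper_width: 0.263
```

```bash
python3 -m crank '[[2,[-0.2,0,0],0],[2,[-0.4,0,0],0],[2,[-0.6,0,0],0],[2,[-0.9,0,0],0],[2,[-1.2,0,0],0],[2,[-1.2,0,0],0],[2,[-1.2,0,0],0]]'; python3 look.py g
```

```text
time_s: 15.15
tcp_pos: [0.6246, 0.0568, 0.0713]
orientation: [-1.259, 1.129, -1.13]
force: [0.2, -0.7, -1.9]
gripper_width: 0.267
15.15 [0.6246 0.0568 0.0713] [-1.2585  1.1292 -1.1298] [ 0.2141 -0.6968 -1.8594] 0.2669986229523077
[ 0.1075 -0.9942  0.0004] [0.9942 0.1075 0.    ]
```

View pics/gt.png

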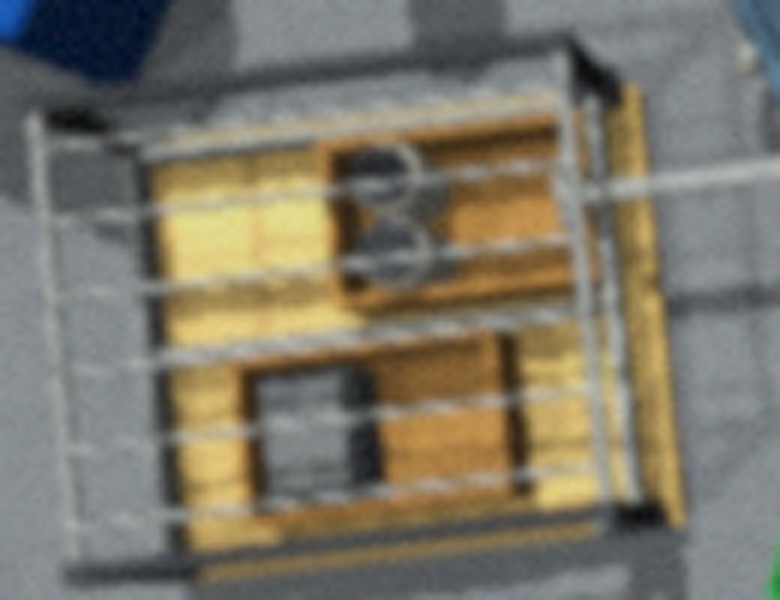

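View pics/gs.png

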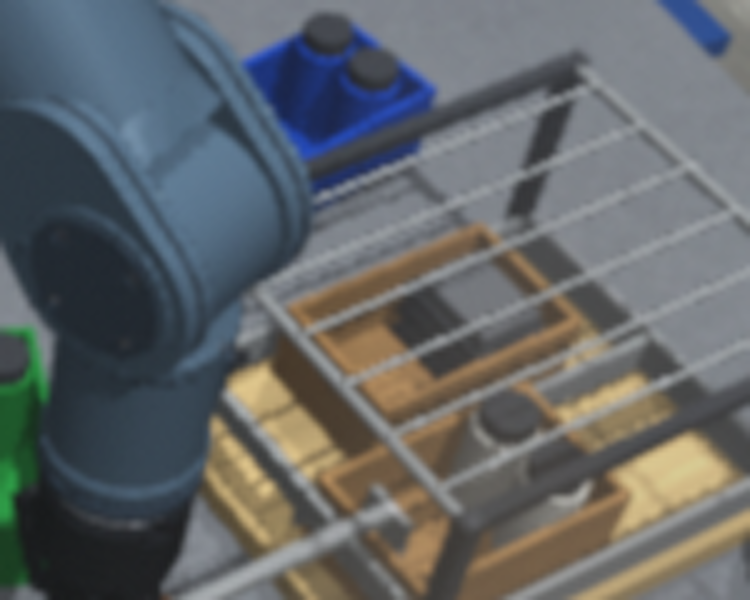

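```bash
python3 -m crank '[[2,[-0.3,0,0],0],[2,[-0.3,-1,0],0],[2,[-0.3,-2.2,0],0],[2,[-0.3,-3.3,0],0],[2,[-0.3,-3.9,0],0],[2,[-0.3,-3.9,0],0],[2,[-0.3,-3.9,0],0]]'; python3 look.py i
```

```text
time_s: 16.12
tcp_pos: [0.6238, 0.0601, 0.1099]
orientation: [-1.259, 1.13, -1.129]
force: [-1.2, -0.4, -2.1]
gripper_width: 0.267
16.125 [0.6238 0.0601 0.1099] [-1.2589  1.1298 -1.129 ] [-1.1759 -0.4179 -2.126 ] 0.267134458428845
[ 0.1078 -0.9942  0.0001] [ 0.9942  0.1078 -0.0007]
```

View pics/is.png

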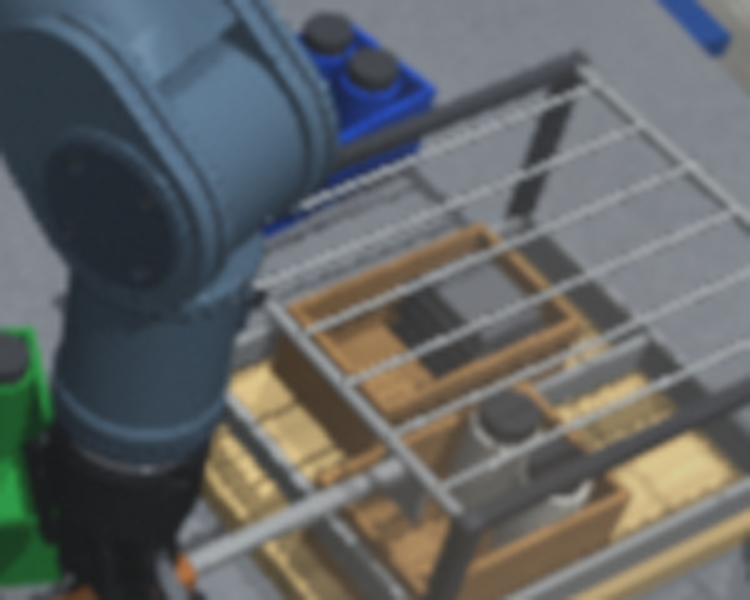

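```bash
python3 - <<'E'
from h import *
np.set_printoptions(precision=1,suppress=True)
s=camera("scene");T=tcp();o=T[:3,3]-[0,0,.0132]; hx=-T[:3,0]*1;hy=np.cross([0,0,1],hx)
print([((proj(s,o+hx*d+hy*w+[0,0,z])-[340,90])*5) for d,w,z in((.203,.017,.038),(.203,-.017,.038),(.203,-.017,0),(.203,.017,0),(.06,0,.038))])
crop(s["color"],380,160,60,40,13,"j")
print([((proj(s,o+hx*d+hy*w+[0,0,z])-[380,160])*13) for d,w,z in((.203,.017,.038),(.203,-.017,.038),(.203,-.017,0),(.203,.017,0))])
E
```

```text
[array([392.8, 434.2]), array([431.9, 477. ]), array([416.3, 520.2]), array([378.4, 477.7]), array([193.7, 557.9])]
[array([501.3, 218.8]), array([602.9, 330.3]), array([562.4, 442.4]), array([463.9, 332.1])]
```

View pics/j.png

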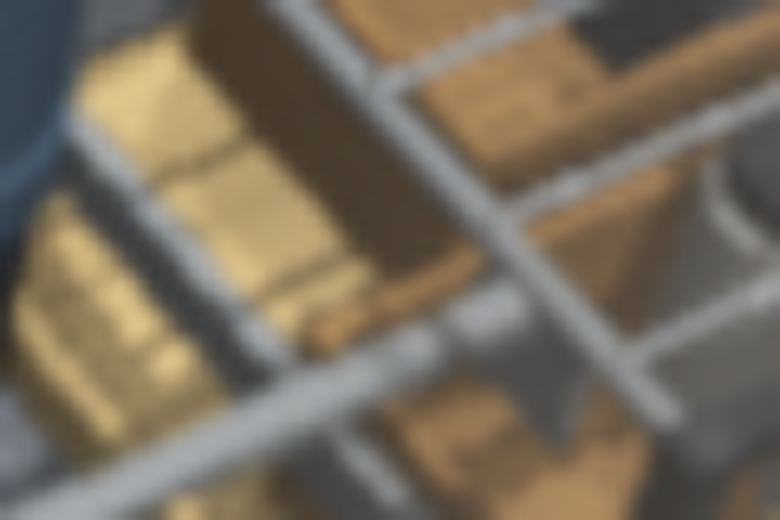

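```bash
python3 -m crank '[[2,[0.3,-0.3,0],0],[2,[1.5,-0.3,0],0],[2,[3.5,-0.3,0],0],[2,[6,-0.3,0],0],[2,[9,-0.3,0],0],[2,[11.5,-0.3,0],0],[2,[13,-0.3,0],0],[2,[13,-0.3,0],0],[2,[13,-0.3,0],0]]'; python3 look.py k
```

```text
time_s: 17.4
tcp_pos: [0.6381, -0.0676, 0.1133]
orientation: [-1.258, 1.129, -1.127]
force: [0.1, 1.0, -1.7]
gripper_width: 0.267
17.4 [ 0.6381 -0.0676  0.1133] [-1.2581  1.1289 -1.1273] [ 0.1056  1.0213 -1.6987] 0.2674379858171106
[ 0.1092 -0.994  -0.0012] [0.994  0.1092 0.    ]
```

View pics/k_sf.png

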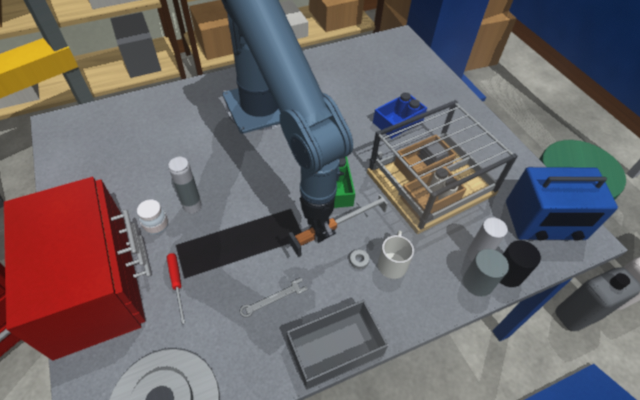

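View pics/kt.png

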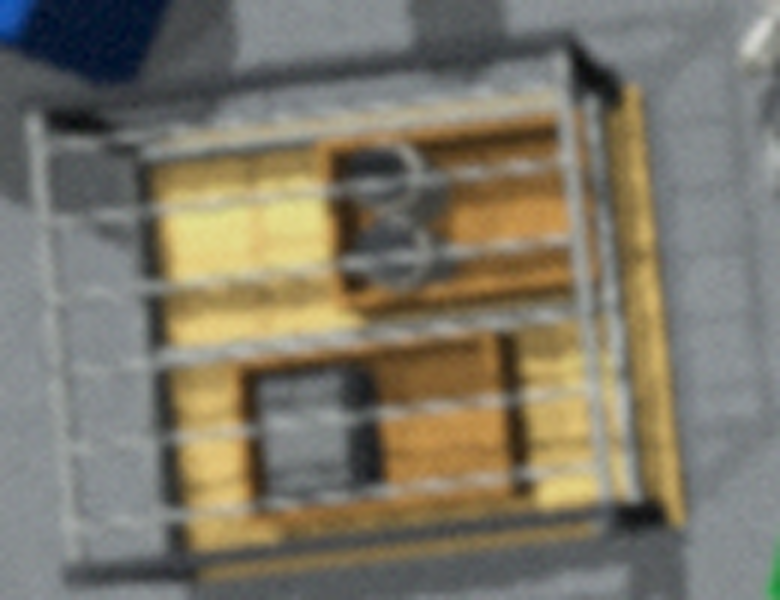

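```bash
python3 -m crank '[[2,[3,0,-2],0.01],[2,[7,0,-4.8],0.03],[2,[11,0,-7.6],0.05],[2,[15,0,-10.4],0.07],[2,[19,0,-13],0.09],[2,[22,0,-15],0.11],[2,[22.9,2,-15.8],0.11],[2,[22.9,5,-15.8],0.11],[2,[22.9,7,-15.8],0.11],[2,[22.9,8,-15.8],0.11],[2,[22.9,8,-15.8],0.11]]'; python3 look.py l
```

```text
time_s: 18.88
tcp_pos: [0.5059, -0.3129, 0.0327]
orientation: [-1.209, 1.211, -1.209]
force: [0.6, -0.9, -2.8]
gripper_width: 0.268
18.875 [ 0.5059 -0.3129  0.0327] [-1.2088  1.2107 -1.2088] [ 0.6025 -0.882  -2.7622] 0.2684561970413463
[-0.0007 -1.     -0.0008] [ 1.     -0.0007 -0.0008]
```

```bash
python3 - <<'E'
import cv2
b=cv2.imread("pics/l_sf.png");cv2.imwrite("pics/l2.png",cv2.resize(b[190:285,160:320],None,fx=5,fy=5,interpolation=2))
E
```

```text
(no output)
```

View pics/l2.png

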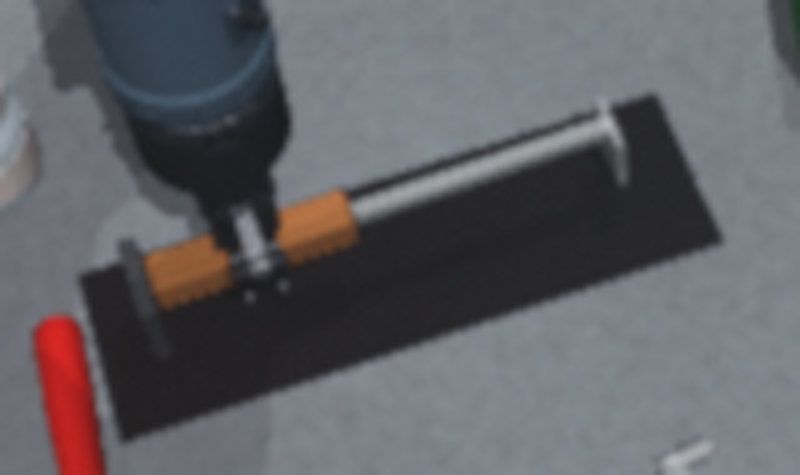

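```bash
python3 -m crank '[[2,[0,0.5,0],0],[2,[0,1,0],0],[2,[0,1.3,0],0],[2,[0,1.4,0],0],[2,[0,1.5,0],0],[2,[0,1.5,0],0]]'
```

```text
time_s: 19.73
tcp_pos: [0.5058, -0.3137, 0.0183]
orientation: [-1.208, 1.211, -1.211]
force: [0.5, 0.2, -2.0]
gripper_width: 0.269
```

```bash
python3 -m crank '[[2,[0,0.1,0],0],[2,[0,0.2,0],0],[2,[0,0.25,0],0],[2,[0,0.25,0],0]]'
```

```text
time_s: 20.23
tcp_pos: [0.5059, -0.3138, 0.0163]
orientation: [-1.208, 1.211, -1.211]
force: [-1.9, 0.9, 5.0]
gripper_width: 0.266
```

```bash
python3 -m crank '[[4,[0,0,0],0],[6,[0,0,0],0],[8.5,[0,0,0],0],[8.5,[0,0,0],0],[8.5,[0,0,0],0],[8.5,[0,0,0],0],[8.5,[0,-2,0],0],[8.5,[0,-5,0],0],[8.5,[0,-10,0],0],[8.5,[0,-16,0],0],[8.5,[0,-22,0],0],[8.5,[0,-22,0],0]]' ; python3 look.py m; python3 - <<'E'
from h import *
T=tcp();c=camera("wrist");np.set_printoptions(precision=4,suppress=True);cv2.imwrite("pics/m_w.png",c["color"][:,:,::-1])
E
```

```text
time_s: 21.72
tcp_pos: [0.509, -0.315, 0.2427]
orientation: [-1.205, 1.201, -1.22]
force: [-0.6, 0.4, -0.3]
gripper_width: 0.997
21.725 [ 0.509  -0.315   0.2427] [-1.2053  1.2007 -1.2196] [-0.5503  0.4138 -0.3281] 0.996749840867675
[-0.002  -1.      0.0058] [ 0.9999 -0.002   0.0098]
```

View pics/m_w.png

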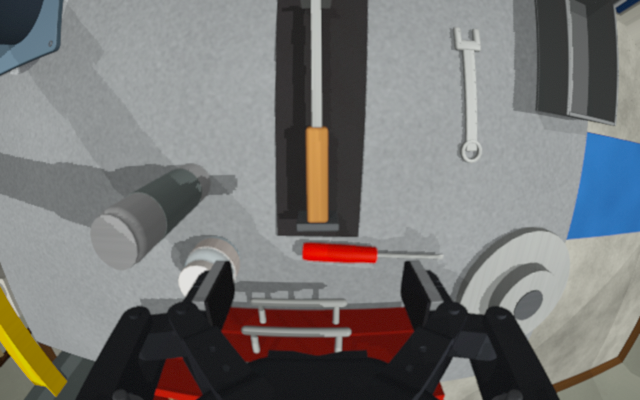

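View pics/m_sf.png

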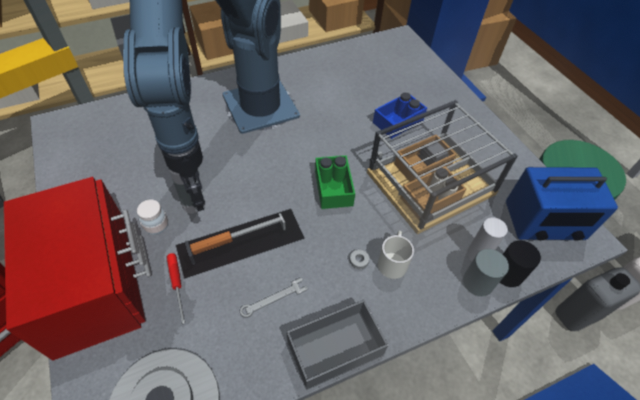

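View pics/mt.png

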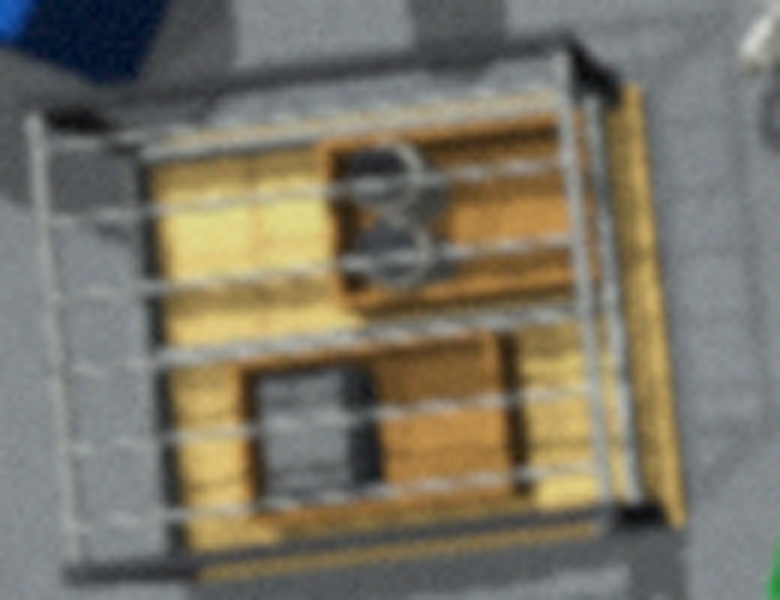

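```bash
python3 -m crank '[[8.5,[0,0,0],0],[8.5,[0,0,0],0]]'; python3 -c "
from rig import env
print(env.observe()['dq'].round(3)); print(env.hand_in())"
```

```text
time_s: 22.12
tcp_pos: [0.5052, -0.3134, 0.2347]
orientation: [-1.209, 1.212, -1.209]
force: [-0.4, -0.6, -0.9]
gripper_width: 0.998
[-0.001 -0.001  0.    -0.006 -0.001 -0.     0.   ]
the job is handed in; nothing more can be done
None
```

I hooked the carton with the two round filters over its near lip and drew it about 6 cm forward until it stalled on the stop bar. I then unhooked it, stood the hook back on the mat and handed the job in at about 22 s.

- **Pull on the bar:** For about 1.7 s the wrist force along the pull read 13.0–13.9 N. Sliding the carton had taken about 3.5–4 N, so the bar itself probably bore 9–10 N. I judged contact by the force rising while the carton stopped moving; I could not see the bar's inner face directly.
- **Unhooking:** I backed the claw off the wall until the force was back near zero, then lifted it clear. In the overhead picture the carton did not move, though that view only resolves about 3 mm.
- **Final state:** The last pictures show the hook standing on the mat within a few millimetres of where it started. The other carton and the other bench objects look unmoved, and the gripper was open and clear of everything.
- **Small disagreement:** After the pull, the claw sat about 2–3 mm lower in the picture than predicted. It still cleared the lip by about 14 mm.

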